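Corner-load check of a spring kitchen scale

TASK

Check the kitchen scale at its corner: first, with the platform empty, press the hinged zero paddle all the way down to its stop with the gripper and let it spring back up. Then take the test plunger out of its wooden holder, stand its foot inside the ring marked on the platform, upright, and press lightly, never hard, until the dial pointer stands between the two long bars; touch the platform with nothing but the plunger and leave the objects around alone. Finish while still holding the plunger there, pressing, with the pointer steady between the bars.

Things in the scene. Friction and masses are not known exactly. Their poses are not given: they have to be found in the camera images.
- scale: White spring kitchen scale, fixed to the worktop, 240 (x) x 170 (y) mm. Origin: centre of its underside, on the worktop; x points to its back, y to its left, z up. Its low front part (top 24 mm above the worktop) carries the dial on the left and the zero paddle on the right; the platform is over the back part.
- platform: Steel platform of the scale, 150 x 150 x 6 mm, its middle at scale x +40 mm. Origin: centre of its underside, 55 mm above the worktop when unloaded (top at 61 mm). Axes as the scale's. Pressed, it slides straight down on a spring, staying level: it begins to sink at about 1.3 N, then 0.7 N per mm, bottom stop at 15 mm.
- mark (a point): Centre of the thin dark ring on the top face of the platform near its front left corner (inside diameter 26 mm); sinks with the platform. A cross at the opposite corner is not used. From the platform's origin: x -40 mm, y +45 mm.
- pointer (a joint): Black dial pointer on the front left of the scale (dial 71 mm across, pointer 30 mm long), turned by the platform: 0 rad unloaded, growing clockwise from above by 0.1 rad per mm of platform travel (1.5 rad at the stop). The two long bars stand at 0.4 and 0.9 rad (platform 4 and 9 mm down, about 4 to 7.5 N).
- zero_paddle (a joint): Hinge of the zero paddle, a grey plate 52 x 52 x 5 mm on the scale's front right, hinged along its rear edge (28 mm above the worktop; scale x -55, y -40 mm). 0 rad: sprung up, front edge raised by 0.25 rad; grows as it is pressed; stop at 0.25 rad, level. About 2 N at the press point starts it, 5 N holds it at the stop; it springs back by itself.
- paddle_press (a point): Point to press, on the top face of the zero paddle, 37 mm from its hinge; moves with the paddle: from about 40 mm above the worktop sprung up to 31 mm at the stop. It lies about 57 mm in front of the platform's edge.
- holder: Wooden block 60 x 60 x 45 mm, fixed to the worktop, with a 16 mm upright hole through its middle in which the plunger stands. Origin: centre of its underside.
- plunger: Loose test plunger, 110 mm tall, 0.08 to 0.17 kg. Origin: centre of its flat 10 mm foot; z points up along it. Steel rod 14 mm thick up to 40 mm, then a black grip 30 (x) x 24 mm (y) up to 102 mm, then a knob to 110 mm. It stands in the holder, foot 5 mm above the worktop, shoulder on the block; lift it straight up over 45 mm. Best gripped across the 24 mm, 80 mm above the foot.
- jam_jar: Bystander: glass jar, 68 mm across and 84 mm tall, to the right of the scale. Origin: centre of its underside.
- salt_shaker: Bystander: salt shaker, 44 mm across and 90 mm tall, to the right of the scale. Origin: centre of its underside.
- lemon: Bystander: lemon, 71 x 53 x 51 mm, farther to the right. Origin: centre of its underside.
Mind the look-alikes: they are no part of the job. There is more than one size of the plunger; the job needs the smaller.

How it is judged:
On the way, in this order (a step that is already met when the one before it is completed fails the run):
1. the zero paddle is pressed down to its stop while the platform is empty and the plunger is still in its holder (value of joint zero_paddle above 0.225 rad and value of joint pointer below 0.1 rad and distance of plunger from where it was at the start of the episode below 0.02 m), for 0.1 s.
2. the paddle has sprung back up and the plunger is lifted clear of its holder, in the fingers (value of joint zero_paddle below 0.04 rad and z of plunger in the frame of holder above 0.047 m and contact force between the fingers and plunger above 1 N), for 0.1 s.
At the end, for the whole second after the job is handed in: The plunger, gripped and at rest, stands upright (within 7 degrees), its foot within 9 mm of the ring's centre, pressing the platform so that the pointer is between the bars (0.37 to 0.93 rad); the fingers do not touch the platform; the paddle is up (horizontal distance between plunger and mark below 0.009 m and angle between plunger's own z axis and vertical below 0.12 rad and value of joint pointer between 0.37 and 0.93 rad and contact force between plunger and platform above 2 N and contact force between the fingers and plunger above 2 N and contact force between the fingers and platform below 0.3 N and linear speed of plunger below 0.02 m/s and value of joint zero_paddle below 0.04 rad); the arm keeps its last pose, push and grip.
It fails at once if the platform is pressed hard, nearly to its bottom stop (pointer beyond 1.3 rad) (value of joint pointer above 1.3 rad).
It fails at once if the robot itself touches the platform (contact force between any of the fingers, the arm and platform above 1 N).
It fails at once if a bystander is moved by more than 30 mm (distance of any of jam_jar, salt_shaker, lemon from where it was at the start of the episode above 0.03 m).
It also fails if it takes over 50 s, if anything falls off the work surface, if the arm or the gripper's body presses on something with over 40 N, if the wrist force passes 120 N, or if a joint passes its speed limit or range.

ROBOT

A 7-joint arm with a two-finger parallel gripper is mounted at the origin on a cart in front of the work surface, level with it; the furniture and walls round the work are solid. World frame = base frame: x ahead of the robot, y to its left, z up, the work surface at z = 0. Lengths are in m, angles in rad, forces in N, time in s.
With the tool pointing down it reaches from about 0.4 to 0.85 m from the base axis. Payload 4.5 kg.
Tool frame: the origin (TCP) lies on the mounting face of the last link; the fingertips stand 166 mm ahead of it and the grasp point (between the pads) lies 147 mm ahead of it; z points along the fingers, y is the line along which they close (so a half turn about z gives the same grasp; the last joint's range is limited). The gripper opens to 88 mm and grips with 3 to 60 N. Pads are 18 mm wide; open, the fingers measure 123 mm over their backs; the gripper's body (75 mm by 187 mm) begins 45 mm behind the grasp point.
Start: joints at [-1.281, 0.689, -0.195, 1.565, 0.157, 0.902, -0.215], TCP at [0.158, 0.605, 0.405] pointing down, gripper open.
Joint ranges: [-3.01, 3.01], [-0.46, 2.08], [-1.47, 1.51], [0.13, 2.56], [-1, 4.14], [0.04, 2.09], [-2.66, 2.66]. Speed limits (rad/s): [2.57, 2.57, 3.14, 3.14, 3.14, 3.14, 3.14].

INTERFACE

Orientations are given as a unit quaternion [x, y, z, w].
In Python, from plant import r, snapshot gives the robot as it stands. The module is installed in compiled form; this text tells all that it offers.
- The arm moves only by the tool move_arm, never from a script. Its argument "rows" is a list of rows, each a list of 5 numbers: the shift along the tool's x, y, z in m, then the turn about the tool's z in rad, then the finger opening in m, from 0 to 0.0881. In form: [[dx, dy, dz, spin, claw], ...]. A call has 1 to 10 rows; each row shifts and turns the commanded pose from where the row before left it, along the tool's axes as they then stand; what a row does not reach is not made up. A row lasts 1/12 s, in which the tool goes at most 41.7 mm and 7.16 degrees, less where a joint would pass 70% of its speed; a pose out of reach is approached as far as the arm can. A call with a gripper value outside its range is refused whole. The fingers move at their own pace and stop on an object; "newtons" is the grip in N (left out, the last holds). Time passes only in rows, so rows that do not move let the fingers close. It gives the time, the measured TCP pose, the force, the opening and the grip force at its end, in the units of the state.
- r.get_state(): the state, without advancing time (a new reading comes with each control period).
- snapshot(name): name is "side" or "top" or "wrist"; returns a dict with "color" (480x640x3 uint8, red, green, blue), "depth" (480x640 float32, m along the optical axis (not along the pixel's ray), 0 where there is no reading), "mtx" (3x3 intrinsics, pixels), "eye" and "orientation" of the camera in the world. Camera axes: x right, y up, looking along -z (the intrinsics and any distortion apply to the point x, -y, -z); pixel columns grow to the right and rows downward; lengths in m; the calibration is good to about 2 mm. The wrist camera is an equidistant fisheye: a pixel r from the principal point sees the ray r / f radians off the axis. A picture is of the moment at which its call begins.
- r.finish_job(): hands the job in; it is judged then, once.
The state is a dict: "clock": time; "q": joint angles; "qd": joint speeds; "joint_torque": joint torques, N m; "tool_pos": TCP position; "eef_rot": TCP orientation; "contact_force": force on the tool from outside, world axes, zero at the start; "moment": the same for the moment, N m; "opening": opening from 0.0 (shut) to 1.0 (fully open); "finger_force": force on a finger pad.
Only numpy, scipy, OpenCV 4.12 (cv2) and the standard library are available. Lean on these libraries where they do the work, as an engineer would, in place of code of your own. Each camera call takes 0.05 s, during which the arm holds its last target. There are 200 camera calls.

## Working session

There is one attempt and no reset: what is moved stays moved. The work goes in short steps, Python scripts to look and compute and a tool call to move; the robot and the scene stay as the last step left them, time stands still between calls to the robot, and variables do not carry over. Pictures are saved under pics/ and viewed, at most 10 in all, crops included, and the job is handed in when it is done.

Besides the shell and the picture viewer there is one more tool, called after "Call:" as name([rows], argument=value, ...), one row to a line, values as JSON. move_arm: Moves the arm, as the interface text tells. Its arguments: {"type":"object","properties":{"rows":{"type":"array"},"newtons":{"type":"number"}},"required":["rows"]}

```bash
mkdir -p pics; cat > h.py <<'E'
import numpy as np, cv2, pickle
from scipy.spatial.transform import Rotation as R
from plant import r, snapshot
def grab(n,f):
    s=snapshot(n); pickle.dump(s,open(f'pics/{f}.pkl','wb')); cv2.imwrite(f'pics/{f}.png',s['color'][:,:,::-1]); return s
def load(f): return pickle.load(open(f'pics/{f}.pkl','rb'))
def rot(s):
    o=np.array(s['orientation'],float); return R.from_quat(o).as_matrix() if o.size==4 else o.reshape(3,3)
def ray(s,u,v,fish=False):
    K=np.array(s['mtx']); x=(u-K[0,2])/K[0,0]; y=(v-K[1,2])/K[1,1]
    if fish:
        t=np.hypot(x,y); k=np.sin(t)/max(t,1e-9); d=np.array([x*k,-y*k,-np.cos(t)])
    else: d=np.array([x,-y,-1.])
    return np.array(s['eye'],float),rot(s)@d
def onz(s,u,v,z,fish=False):
    e,d=ray(s,u,v,fish); return e+d*(z-e[2])/d[2]
def dep(s,u,v):
    e,d=ray(s,u,v); return e+d*s['depth'][int(v),int(u)]
E
python3 - <<'E'
from h import *
for n in('top','side'):
    s=grab(n,n+'0'); print(n,s['mtx'],s['eye'],s['orientation'],[k for k in s])
st=r.get_state(); print(st)
E
```

```text
top [[438.30895103   0.         316.39792494]
 [  0.         438.30895103 232.84040758]
 [  0.           0.           1.        ]] [ 0.40968945 -0.18353875  1.19199081] [-0.05064384  0.03917167  0.70970668 -0.70158193] ['color', 'depth', 'mtx', 'eye', 'orientation']
side [[533.55008851   0.         318.33867461]
 [  0.         533.55008851 234.17405091]
 [  0.           0.           1.        ]] [0.52159971 0.8225593  0.90730222] [ 0.00372028  0.42939295  0.90289948 -0.01950366] ['color', 'depth', 'mtx', 'eye', 'orientation']
{'clock': 0.1, 'q': array([-1.28117164,  0.68990049, -0.19450014,  1.56621651,  0.15732317,
        0.90248194, -0.21511054]), 'qd': array([ 0.00029501,  0.00067369,  0.00029473, -0.00198906, -0.00118271,
        0.00049539,  0.00015567]), 'joint_torque': array([-3.13419943e-03, -5.28502500e+01, -1.27139971e+00, -1.53838187e+01,
       -5.25350519e-02,  2.03994918e-03,  4.03961144e-05]), 'tool_pos': array([0.158114  , 0.60437676, 0.40399554]), 'eef_rot': array([ 1.27533100e-01,  9.91833986e-01, -8.06843103e-04, -3.06895369e-05]), 'contact_force': array([-0.14421828,  0.2131552 , -0.20213126]), 'moment': array([-0.0095988 , -0.02564246, -0.0116928 ]), 'finger_force': 0.0, 'opening': 1.0006918275953287}
```

View pics/top0.png

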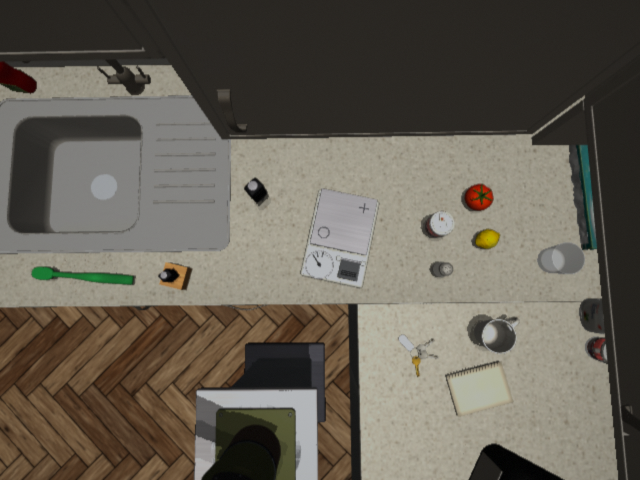

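View pics/side0.png

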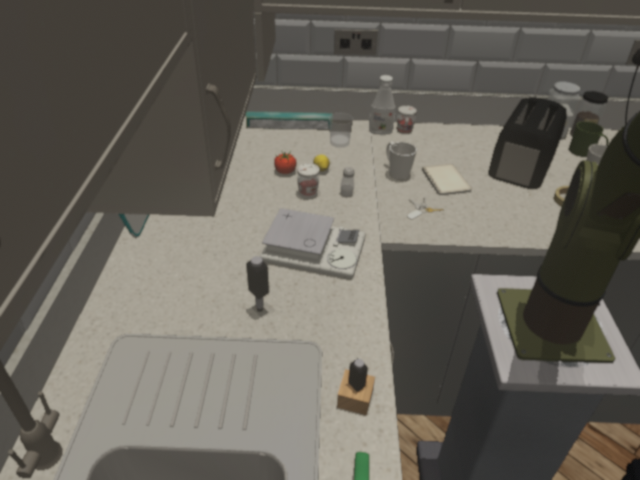

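Top view: the scale is at (340,237), with the ring at (323,232), the dial at (320,263) and the paddle at (349,268). Plunger candidates are the one in the wooden holder at (172,275) and a free-standing larger one at (257,190). I choose the one in the holder and check it in a crop.

```bash
python3 - <<'E'
from h import *
s=load('top0'); c=s['color']
a=cv2.resize(c[170:290,295:385],None,fx=4.4,fy=4.4,interpolation=cv2.INTER_CUBIC)
b=cv2.resize(c[235:315,140:205],None,fx=6,fy=6,interpolation=cv2.INTER_CUBIC)
H=max(a.shape[0],b.shape[0]); pad=lambda i:np.vstack([i,np.zeros((H-i.shape[0],i.shape[1],3),np.uint8)])
cv2.imwrite('pics/crop0.png',np.hstack([pad(a),pad(b)])[:,:,::-1])
print(a.shape,b.shape)
for n,u,v in(('ring',323,232),('cross',364,208),('padC',349,269),('dial',320,263),('holder',176,280),('plungtop',168,273),('decoytop',253,185),('jar',440,225),('shaker',444,269),('cab',230,120),('cab2',225,100)):
    print(n,dep(s,u,v).round(3))
hsv=cv2.cvtColor(c,cv2.COLOR_RGB2HSV)
m=cv2.inRange(hsv,(8,110,80),(22,255,255)); m[:, :140]=0;m[:,210:]=0;m[:250]=0;m[297:]=0
ys,xs=np.nonzero(m);P=np.array([dep(s,u,v) for u,v in zip(xs,ys)]);t=P[abs(P[:,2]-.045)<.006]
print(len(t),cv2.minAreaRect((t[:,:2]*1000).astype(np.float32)))
# platform
ys,xs=np.mgrid[180:292,295:385]; P=np.array([dep(s,u,v) for u,v in zip(xs.ravel(),ys.ravel())])
for z in(.061,):
    t=P[abs(P[:,2]-z)<.006]; print(len(t),np.median(t[:,2]),cv2.minAreaRect((t[:,:2]*1000).astype(np.float32)),cv2.boxPoints(cv2.minAreaRect((t[:,:2]*1000).astype(np.float32))))
E
```

```text
(528, 396, 3) (480, 390, 3)
ring [ 0.556 -0.183  0.063]
cross [ 0.618 -0.291  0.062]
padC [ 0.461 -0.25   0.035]
dial [ 0.477 -0.174  0.033]
holder [0.437 0.203 0.047]
plungtop [0.453 0.202 0.11 ]
decoytop [ 0.661 -0.015  0.155]
jar [ 0.567 -0.481  0.084]
shaker [ 0.456 -0.484  0.089]
cab [ 0.699 -0.026  0.473]
cab2 [ 0.713 -0.028  0.521]
323 ((449.2243347167969, 210.70079040527344), (61.78700256347656, 59.8906135559082), 75.7841567993164)
3219 0.061026993958158915 ((586.0443725585938, -236.68438720703125), (149.8020782470703, 150.60421752929688), 77.26991271972656) [[ 496.0882  -293.15082]
 [ 642.9904  -326.33774]
 [ 676.00055 -180.21796]
 [ 529.0983  -147.03104]]
```

View pics/crop0.png

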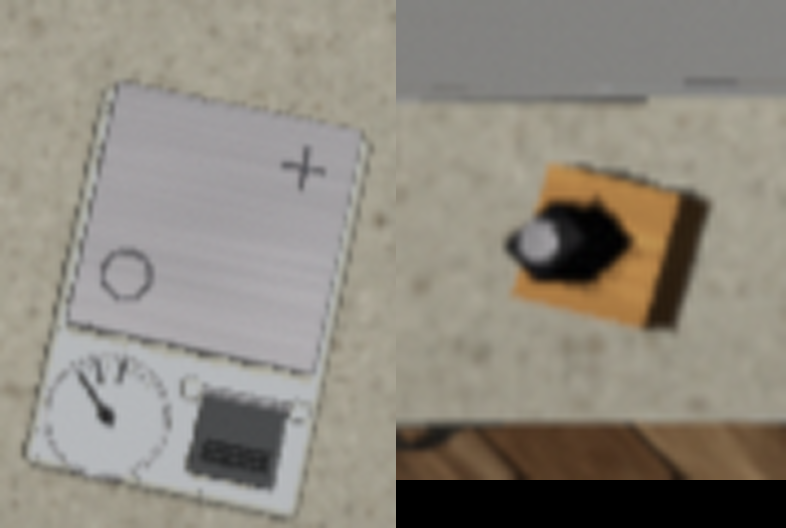

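The crop shows the ring at (324,232), the paddle at (349,268) and the black plunger with its grey knob in the wooden block. Next I fly over the holder for a close wrist look on the way to the paddle.

Call:
move_arm([
  [-0.027, -0.022, 0, 0, 0.088],
  [-0.027, -0.022, 0, 0, 0.088],
  [-0.027, -0.022, 0, 0, 0.088],
  [-0.027, -0.022, 0, 0, 0.088],
  [-0.027, -0.022, 0, 0, 0.088],
  [-0.027, -0.022, 0, 0, 0.088],
  [-0.027, -0.022, 0, 0, 0.088],
])

```text
clock: 0.68
tool_pos: [0.3026, 0.4063, 0.4045]
eef_rot: [0.127, 0.992, -0.0, -0.0]
contact_force: [1.1, -0.1, -0.1]
opening: 0.995
finger_force: 0.0
```

Call:
move_arm([
  [-0.027, -0.022, 0.01, 0, 0.088],
  [-0.027, -0.022, 0.01, 0, 0.088],
  [-0.027, -0.022, 0.01, 0, 0.088],
  [-0.027, -0.022, 0.01, 0, 0.088],
  [-0.027, -0.022, 0.01, 0, 0.088],
  [-0.027, -0.022, 0.01, 0, 0.088],
  [-0.027, -0.022, 0.01, 0, 0.088],
  [0, 0, 0, 0, 0.088],
])

```text
clock: 1.35
tool_pos: [0.4493, 0.2037, 0.3328]
eef_rot: [0.133, 0.991, -0.003, -0.0]
contact_force: [-0.3, -0.3, -0.2]
opening: 0.994
finger_force: 0.0
```

```bash
python3 - <<'E'
from h import *
s=grab('wrist','w1'); print(s['mtx'],s['eye'],rot(s))
c=s['color']
t=load('top0'); print('knob',onz(t,164,275,.115))
E
```

```text
[[371.64829954   0.         320.31005182]
 [  0.         371.64829954 236.60911135]
 [  0.           0.           1.        ]] [0.3764321  0.2227707  0.31165909] [[ 0.26392275 -0.92363149 -0.27793821]
 [ 0.96452825  0.25108645  0.08149145]
 [-0.00548156 -0.2895867   0.95713609]]
knob [0.44753426 0.2095437  0.115     ]
```

View pics/w1.png

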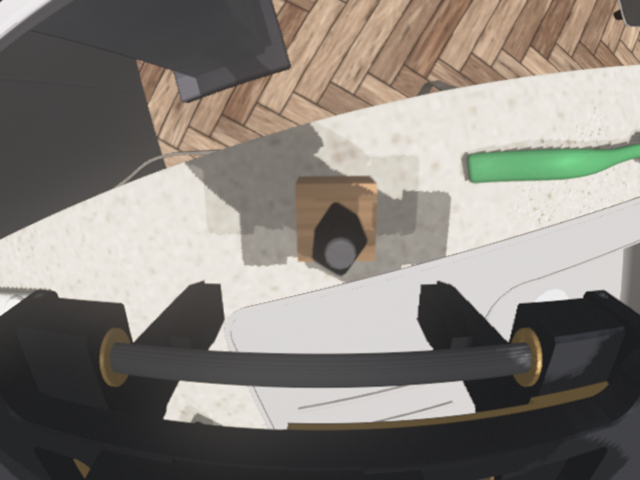

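The wrist view confirms the small plunger in the block, with its knob at (341,252). The grip's long axis is close to the tool's x, so it is well aligned. On to the paddle, fingers closed.

Call:
move_arm([
  [-0.0099, -0.0362, 0, 0, 0],
  [-0.0099, -0.0362, 0, 0, 0],
  [-0.0099, -0.0362, 0, 0, 0],
  [-0.0099, -0.0362, 0, 0, 0],
  [-0.0099, -0.0362, 0, 0, 0],
  [-0.0099, -0.0362, 0, 0, 0],
  [-0.0099, -0.0362, 0, 0, 0],
], newtons=20)

```text
clock: 1.98
tool_pos: [0.4487, -0.052, 0.3349]
eef_rot: [0.126, 0.992, 0.0, 0.0]
contact_force: [1.1, 0.2, 0.3]
opening: 0.491
finger_force: 0.0
```

Call:
move_arm([
  [-0.0099, -0.0362, 0, 0, 0],
  [-0.0099, -0.0362, 0, 0, 0],
  [-0.0099, -0.0362, 0, 0, 0],
  [-0.0099, -0.0362, 0, 0, 0],
  [-0.0099, -0.0362, 0, 0, 0],
  [0, 0, 0.03, -0.045, 0],
  [0, 0, 0.03, 0, 0],
  [0, 0, 0.02, 0, 0],
  [0, 0, 0, 0, 0],
])

```text
clock: 2.73
tool_pos: [0.4503, -0.2378, 0.2517]
eef_rot: [0.104, 0.995, 0.001, -0.003]
contact_force: [-0.4, 0.1, -0.2]
opening: 0.007
finger_force: 0.0
```

```bash
python3 - <<'E'
from h import *
st=r.get_state(); print(st['tool_pos'],st['eef_rot'],st['contact_force'])
s=grab('top','t2'); cv2.imwrite('pics/t2c.png',cv2.resize(s['color'][160:310,280:400],None,fx=4,fy=4)[:,:,::-1])
w=load('w1'); print('knob',onz(w,341,252,.115,True))
E
```

```text
[ 0.45030088 -0.2377583   0.25171787] [ 0.10436584  0.99453414  0.00126367 -0.00283042] [-0.42499753  0.05102216 -0.24725945]
knob [0.44527641 0.21484053 0.115     ]
```

Call:
move_arm([
  [0.001, -0.009, 0.02, 0, 0],
  [0, 0, 0.02, 0, 0],
  [0, 0, 0.005, 0, 0],
  [0, 0, 0.004, 0, 0],
  [0, 0, 0.004, 0, 0],
  [0, 0, 0, 0, 0],
])

```text
clock: 3.28
tool_pos: [0.4485, -0.2473, 0.2024]
eef_rot: [0.105, 0.994, 0.0, 0.0]
contact_force: [-0.7, 0.7, 2.7]
opening: 0.004
finger_force: 1.3
```

Call:
move_arm([
  [0, 0, 0.002, 0, 0],
  [0, 0, 0.001, 0, 0],
  [0, 0, 0, 0, 0],
  [0, 0, 0, 0, 0],
])

```text
clock: 3.62
tool_pos: [0.4483, -0.2475, 0.199]
eef_rot: [0.105, 0.994, 0.0, 0.0]
contact_force: [-1.3, 1.8, 3.0]
opening: 0.004
finger_force: 1.7
```

Call:
move_arm([
  [0, 0, 0.001, 0, 0],
  [0, 0, 0.001, 0, 0],
  [0, 0, 0.001, 0, 0],
  [0, 0, 0, 0, 0],
])

```text
clock: 3.95
tool_pos: [0.4481, -0.2474, 0.1967]
eef_rot: [0.105, 0.994, -0.0, 0.0]
contact_force: [-2.9, 3.6, 16.1]
opening: 0.003
finger_force: 7.5
```

Call:
move_arm([
  [0, 0, 0.001, 0, 0],
  [0, 0, 0.001, 0, 0],
  [0, 0, 0, 0, 0],
  [0, 0, 0, 0, 0],
])

```text
clock: 4.28
tool_pos: [0.448, -0.2473, 0.1962]
eef_rot: [0.105, 0.994, -0.0, 0.001]
contact_force: [-5.2, 5.2, 31.9]
opening: 0.008
finger_force: 15.9
```

Call:
move_arm([
  [0, 0, -0.02, 0, 0],
  [0, 0, -0.035, 0, 0],
  [0, 0, -0.04, 0, 0],
  [0, 0, -0.036, 0, 0],
  [0.008, 0.037, -0.004, 0, 0.06],
  [0.008, 0.0374, 0, 0, 0.06],
  [0.008, 0.0374, 0, 0, 0.06],
  [0.008, 0.0374, 0, 0, 0.06],
  [0.008, 0.0374, 0, 0, 0.06],
  [0.008, 0.0374, 0, 0, 0.06],
])

```text
clock: 5.12
tool_pos: [0.4481, -0.0176, 0.3286]
eef_rot: [0.106, 0.994, -0.0, 0.0]
contact_force: [0.6, 0.6, 1.0]
opening: 0.439
finger_force: 0.0
```

Call:
move_arm([
  [0.008, 0.0374, 0, 0, 0.06],
  [0.008, 0.0374, 0, 0, 0.06],
  [0.008, 0.0374, 0, 0, 0.06],
  [0.008, 0.0374, 0, 0, 0.06],
  [0.008, 0.0374, 0, 0, 0.06],
  [0.008, 0.0374, 0, 0.038, 0.06],
  [0, 0, 0, 0, 0.06],
  [0, 0, 0, 0, 0.06],
])

```text
clock: 5.78
tool_pos: [0.448, 0.2134, 0.3286]
eef_rot: [0.122, 0.993, 0.001, 0.0]
contact_force: [1.1, -0.2, 0.8]
opening: 0.684
finger_force: 0.0
```

```bash
python3 - <<'E'
from h import *
st=r.get_state(); p=st['tool_pos'];M=R.from_quat(st['eef_rot']).as_matrix(); print(p,M.round(3))
t=grab('top','t3'); ws=grab('wrist','w3')
for u,v in((349,266),(348,271),(347,274)): print(dep(t,u,v).round(3),t['color'][v,u])
# holder re-measure of knob via wrist: project expected knob
e=np.array(ws['eye']); W=rot(ws); K=ws['mtx']
d=W.T@(np.array([.448,.211,.115])-e); d=np.array([d[0],-d[1],-d[2]]); th=np.arccos(d[2]/np.linalg.norm(d)); q=d[:2]/np.linalg.norm(d[:2])*th*K[0][0]+[K[0][2],K[1][2]]
print(q); print('target in tool', M.T@(np.array([.448,.211,.232])-p))
u,v=q.astype(int); cv2.imwrite('pics/w3c.png',cv2.resize(ws['color'][max(0,v-90):v+90,u-120:u+120],None,fx=3,fy=3)[:,:,::-1]); print(u-120,max(0,v-90))
E
```

```text
[0.44799823 0.21337801 0.32858416] [[-0.97   0.241  0.001]
 [ 0.241  0.97   0.002]
 [-0.001  0.002 -1.   ]]
[ 0.469 -0.25   0.035] [77 78 80]
[ 0.455 -0.247  0.04 ] [53 53 54]
[ 0.448 -0.245  0.04 ] [51 52 52]
[321.2519789  266.15968825]
target in tool [-0.00050434 -0.00249015  0.09658002]
201 176
```

View pics/w3c.png

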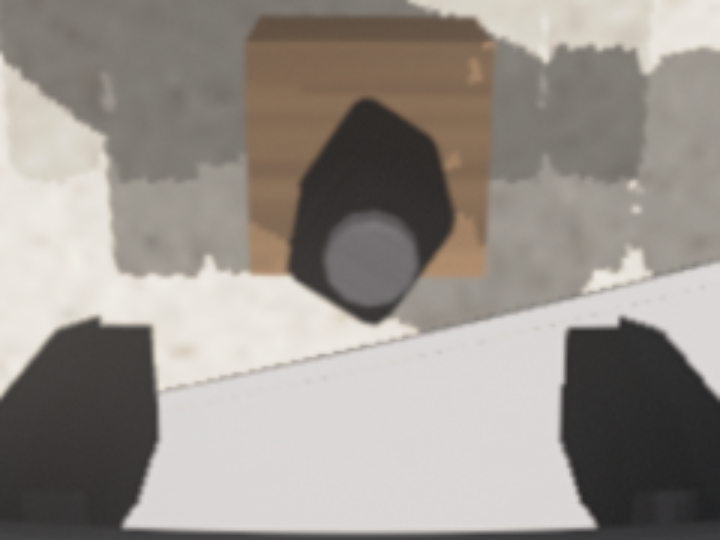

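The crop shows the paddle sprung back in the depth data. The grip's rectangular top is turned by about 35° relative to the fingers: corners at about (290,265), (372,325) and (455,215), knob at (371,260). I compute the spin.

```bash
python3 - <<'E'
from h import *
w=load('w3'); st=r.get_state(); p=st['tool_pos'];M=R.from_quat(st['eef_rot']).as_matrix()
f=lambda x,y,z: onz(w,201+x/3,176+y/3,z,True)
A,B,C=[f(*q,.107) for q in((290,265),(372,325),(455,215))]
print('AB',np.linalg.norm(B-A),'BC',np.linalg.norm(C-B),'mid',(A+C)/2,'knob',f(371,260,.115))
# lower edge of the grip (z=.045): far corners
E_,F,G=[f(*q,.045) for q in((300,185),(365,98),(435,140))]
print('FG',np.linalg.norm(G-F),'EF',np.linalg.norm(F-E_))
for d in(B-A,C-B,G-F,F-E_):
    t=M.T@d; print('spin to y', np.degrees(np.arctan2(-t[0],t[1])))
print(st['q'])
E
```

```text
AB 0.02027681149758442 BC 0.02766418498755219 mid [0.44555967 0.21384282 0.107     ] knob [0.44644827 0.21333772 0.115     ]
FG 0.02001357927345227 EF 0.02710234242348813
spin to y 38.421206329291735
spin to y -55.63686710880709
spin to y 31.311436997688432
spin to y -54.06247376398312
[-0.38449246  0.65038535 -0.23376776  2.0258456   0.30025848  0.4986018
  0.48379536]
```

Call:
move_arm([
  [0, -0.002, 0, 0.124, 0.065],
  [0, 0, 0, 0.124, 0.065],
  [0, 0, 0, 0.124, 0.065],
  [0, 0, 0, 0.124, 0.065],
  [0, 0, 0.02, 0.124, 0.065],
  [0, 0, 0.03, 0, 0.065],
  [0, 0, 0.03, 0, 0.065],
  [0, 0, 0.0166, 0, 0.065],
  [0, 0, 0, 0, 0.065],
], newtons=15)

```text
clock: 6.63
tool_pos: [0.447, 0.2063, 0.2293]
eef_rot: [0.422, 0.907, -0.003, -0.001]
contact_force: [-0.5, 0.0, 1.0]
opening: 0.739
finger_force: 0.0
```

Call:
move_arm([
  [0, 0, 0, 0, 0.015],
  [0, 0, 0, 0, 0.015],
  [0, 0, 0, 0, 0.015],
  [0, 0, 0, 0, 0.015],
  [0, 0, 0, 0, 0.015],
  [0, 0, 0, 0, 0.015],
], newtons=15)

```text
clock: 7.13
tool_pos: [0.4479, 0.209, 0.2329]
eef_rot: [0.421, 0.907, 0.001, 0.001]
contact_force: [1.1, 1.0, 1.5]
opening: 0.305
finger_force: 0.9
```

Call:
move_arm([
  [0, 0, 0, 0, 0.01],
  [0, 0, 0, 0, 0.01],
  [0, 0, 0, 0, 0.01],
  [0, 0, 0, 0, 0.01],
], newtons=25)

```text
clock: 7.47
tool_pos: [0.4485, 0.2096, 0.2327]
eef_rot: [0.421, 0.907, 0.002, 0.001]
contact_force: [3.8, 2.4, 5.1]
opening: 0.271
finger_force: 25.2
```

Gripped at 24 mm. Lifting straight up.

Call:
move_arm([
  [0, 0, -0.01, 0, 0.01],
  [0, 0, -0.015, 0, 0.01],
  [0, 0, -0.02, 0, 0.01],
  [0, 0, -0.02, 0, 0.01],
  [0, 0, -0.02, 0, 0.01],
  [0, 0, -0.02, 0, 0.01],
  [0, 0, -0.015, 0, 0.01],
  [0, 0, 0, 0, 0.01],
  [0, 0, 0, 0, 0.01],
])

```text
clock: 8.22
tool_pos: [0.4467, 0.2082, 0.3518]
eef_rot: [0.421, 0.907, -0.001, -0.001]
contact_force: [-0.4, 0.0, -1.2]
opening: 0.27
finger_force: 25.0
```

```bash
python3 - <<'E'
from h import *
st=r.get_state(); p=st['tool_pos'];M=R.from_quat(st['eef_rot']).as_matrix(); print(p,M.round(4))
print((M.T@(np.array([.5569,-.1840,p[2]])-p)).round(4), st['q'].round(2))
w=grab('wrist','w4')
E
```

```text
[0.44672134 0.20817767 0.35182849] [[-6.457e-01  7.636e-01 -1.700e-03]
 [ 7.636e-01  6.457e-01 -1.100e-03]
 [ 2.000e-04 -2.000e-03 -1.000e+00]]
[-3.706e-01 -1.691e-01  3.000e-04] [-0.48  0.6  -0.07  2.02  0.08  0.53  0.09]
```

View pics/w4.png

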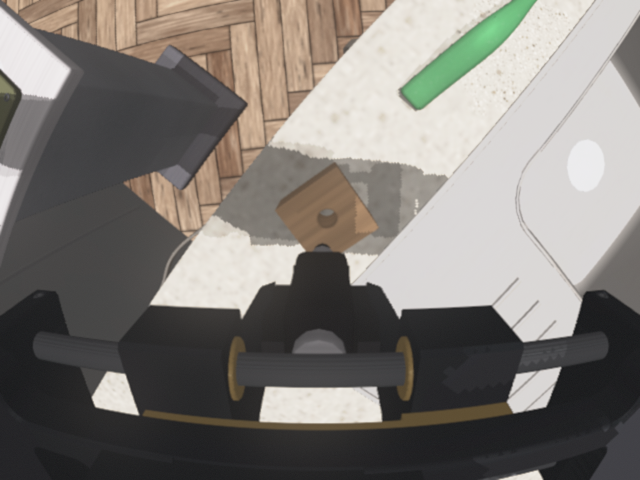

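The wrist picture shows the plunger held, foot at (322,248), and the empty hole at (327,217). Now to above the ring.

Call:
move_arm([
  [-0.02, -0.0091, 0, 0, 0.01],
  [-0.0309, -0.0141, 0, 0, 0.01],
  [-0.0309, -0.0141, 0, 0, 0.01],
  [-0.0309, -0.0141, 0, 0, 0.01],
  [-0.0309, -0.0141, 0, 0, 0.01],
  [-0.0309, -0.0141, 0, 0, 0.01],
  [-0.0309, -0.0141, 0, 0, 0.01],
])

```text
clock: 8.85
tool_pos: [0.5079, -0.0103, 0.3503]
eef_rot: [0.421, 0.907, -0.001, -0.002]
contact_force: [0.2, 0.5, -2.2]
opening: 0.27
finger_force: 25.0
```

Call:
move_arm([
  [-0.0309, -0.0141, 0, 0, 0.01],
  [-0.0309, -0.0141, 0, 0, 0.01],
  [-0.0309, -0.0141, 0, 0, 0.01],
  [-0.0309, -0.0141, 0, 0, 0.01],
  [-0.0309, -0.0141, 0, 0, 0.01],
  [-0.0109, -0.005, 0, 0, 0.01],
  [0, 0, 0.02, 0, 0.01],
  [0, 0, 0.02, 0, 0.01],
  [0, 0, 0, 0, 0.01],
  [0, 0, 0, 0, 0.01],
])

```text
clock: 9.68
tool_pos: [0.5568, -0.1829, 0.31]
eef_rot: [0.42, 0.907, -0.0, -0.003]
contact_force: [-0.4, 0.5, -1.0]
opening: 0.269
finger_force: 25.0
```

```bash
python3 - <<'E'
from h import *
st=r.get_state(); p=st['tool_pos'];M=R.from_quat(st['eef_rot']).as_matrix(); print(p,M.round(4))
print((M.T@(np.array([.5569,-.1840,p[2]])-p)).round(4))
w=grab('wrist','w5'); s=grab('side','s5')
a=cv2.resize(w['color'][130:330,200:440],(540,450),interpolation=cv2.INTER_CUBIC)
b=cv2.resize(s['color'][170:290,255:375],(240,240),interpolation=cv2.INTER_CUBIC); 
b=np.vstack([b,np.zeros((210,240,3),np.uint8)])
cv2.imwrite('pics/m5.png',np.hstack([a,b])[:,:,::-1])
E
```

```text
[ 0.55677451 -0.18285499  0.31004983] [[-0.6464  0.763  -0.0055]
 [ 0.763   0.6464  0.0018]
 [ 0.0049 -0.003  -1.    ]]
[-0.001  -0.0006 -0.    ]
```

View pics/m5.png

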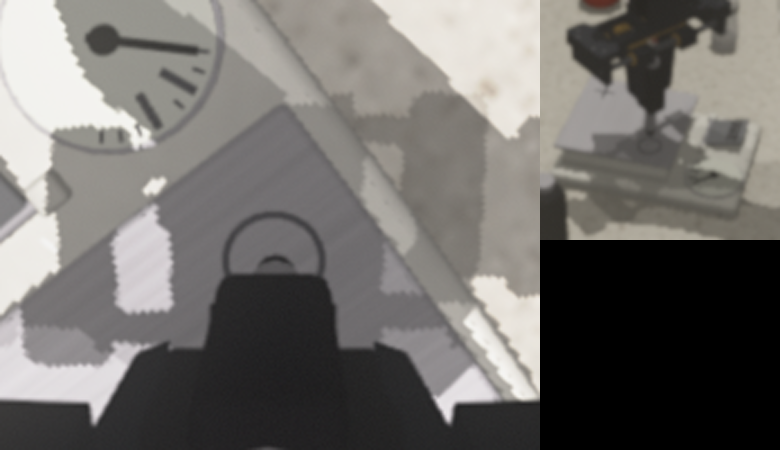

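```bash
python3 - <<'E'
from h import *
w=load('w5'); st=r.get_state(); p=st['tool_pos'];M=R.from_quat(st['eef_rot']).as_matrix()
f=lambda x,y,z: M.T@(onz(w,200+x/2.25,130+y/2.25,z,True)-p)
for n,a in(('ringTop',(275,213,.061)),('ringL',(226,258,.061)),('ringR',(322,258,.061)),('rodEdge7',(275,256,.083))): print(n,f(*a).round(4))
E
```

```text
ringTop [ 0.016  -0.001   0.2511]
ringL [ 0.0026 -0.015   0.2511]
ringR [0.0027 0.0125 0.2511]
rodEdge7 [ 0.0102 -0.001   0.2291]
```

Call:
move_arm([
  [-0.0015, 0, 0.005, 0, 0.01],
  [0, 0, 0.006, 0, 0.01],
  [0, 0, 0.005, 0, 0.01],
  [0, 0, 0.003, 0, 0.01],
  [0, 0, 0.002, 0, 0.01],
  [0, 0, 0.001, 0, 0.01],
  [0, 0, 0, 0, 0.01],
  [0, 0, 0, 0, 0.01],
])

```text
clock: 10.45
tool_pos: [0.5588, -0.1848, 0.2902]
eef_rot: [0.421, 0.907, 0.0, 0.0]
contact_force: [-0.1, 0.7, -1.0]
opening: 0.269
finger_force: 25.0
```

Call:
move_arm([
  [0, 0, 0.001, 0, 0.01],
  [0, 0, 0.001, 0, 0.01],
  [0, 0, 0.001, 0, 0.01],
  [0, 0, 0.001, 0, 0.01],
  [0, 0, 0, 0, 0.01],
  [0, 0, 0, 0, 0.01],
])

```text
clock: 10.95
tool_pos: [0.5589, -0.1848, 0.2863]
eef_rot: [0.421, 0.907, 0.0, 0.0]
contact_force: [0.5, 0.6, 2.4]
opening: 0.27
finger_force: 25.0
```

Call:
move_arm([
  [0, 0, 0.001, 0, 0.01],
  [0, 0, 0.001, 0, 0.01],
  [0, 0, 0.001, 0, 0.01],
  [0, 0, 0.0005, 0, 0.01],
  [0, 0, 0, 0, 0.01],
  [0, 0, 0, 0, 0.01],
  [0, 0, 0, 0, 0.01],
  [0, 0, 0, 0, 0.01],
])

```text
clock: 11.62
tool_pos: [0.5589, -0.1847, 0.2827]
eef_rot: [0.421, 0.907, 0.0, 0.0]
contact_force: [0.5, 0.5, 3.5]
opening: 0.271
finger_force: 25.1
```

```bash
python3 - <<'E'
from h import *
st=r.get_state(); print(st['contact_force'],abs(st['qd']).max())
w=grab('wrist','w6'); s=grab('side','s6')
a=cv2.resize(w['color'][100:340,170:440],(540,480),interpolation=cv2.INTER_CUBIC)
b=cv2.resize(s['color'][190:290,265:365],(240,240),interpolation=cv2.INTER_CUBIC); b=np.vstack([b,np.zeros((240,240,3),np.uint8)])
cv2.imwrite('pics/m6.png',np.hstack([a,b])[:,:,::-1])
# platform height by depth, around the ring in the side view
P=np.array([dep(s,u,v) for u in range(272,325,3) for v in range(215,255,3)]); k=(P[:,2]>.04)&(P[:,2]<.07); print('platform z',np.median(P[k,2]),k.sum())
E
```

```text
[0.54298936 0.5489291  3.53601546] 0.0025423060936044435
platform z 0.054942771978794824 167
```

View pics/m6.png

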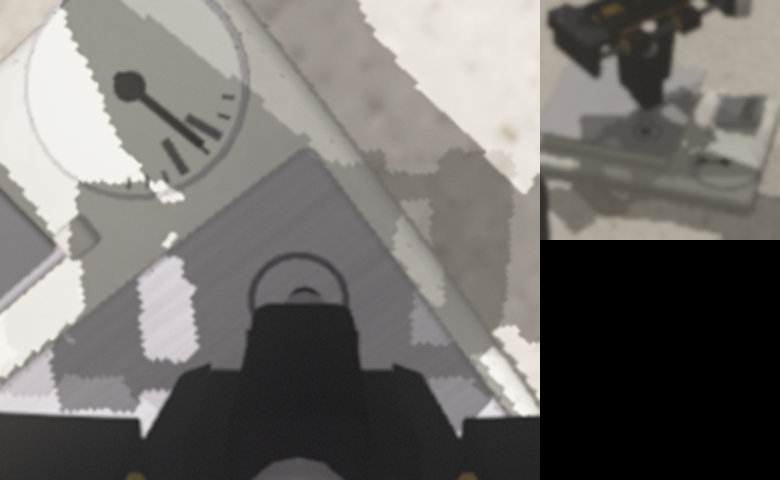

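The pointer tip at (203,150) is between the bars, at about 0.6 rad. The side-view depth puts the platform about 6 mm down. The foot is about 3 mm from the ring centre and upright, and the arm is steady, so I hand in.

```bash
python3 -c "
from plant import r
print(r.finish_job())"
```

```text
the job is handed in; nothing more can be done
None
```

I pressed the zero paddle to its stop and it sprang back up. The job is handed in with the plunger held upright in the ring, about 3 mm off centre, and the pointer steady between the bars at about 0.6 rad; the hand-in returned no verdict.

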